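Calibrate a drone motion sensor: level block, then tilted stage

TASK

Calibrate the drone's motion sensor, the flat plate with the black housing on it. First set it squarely on the plain level block with its edges matching the block's, and keep it still there for a good second; then take it to the tilting stage, match the slope and hold its underside flush and edge to edge on the stage's sprung face, pressing gently so that the face gives a few millimetres but does not bottom out. Finish while holding it there in the gripper: do not let go; leave the other things on the bench where they are.

Things in the scene. Friction and masses are not known exactly. Their poses are not given: they have to be found in the camera images.
- unit: the sensor unit, 105 to 210 g: aluminium plate 70 x 50 x 6 mm (x, y, z) with a black housing 44 x 24 x 34 mm (x, y, z) upright on its middle, its top 40 mm above the underside. Origin at the centre of the flat underside, z up through the housing. It counts the same turned end for end. Grip it across the housing's 24 mm (along y).
- block: the level block, a plain solid steel block 70 x 50 x 30 mm (x, y, z), fixed to the bench, top level. Origin under its centre, top 30 mm above it, x along the long side. Its 70 x 50 mm top is the same size as the unit's plate.
- stage: the tilting stage, fixed: base plate 110 x 90 x 10 mm, two cheeks 74 mm apart over all, 57 mm high (bosses 82 mm), and on a pivot between them a cradle with the sprung face. Origin under the base centre, x along its 110 mm side, y along the pivot 50 mm up. The slope differs each time (14 to 32 deg from level), is clamped stiff, and always looks up and towards the stage's -x.
- face_top (a point): centre of the sprung face's outer surface: a flat aluminium plate 70 x 50 mm, 6 mm thick, 22 mm from the pivot axis, the highest part of the stage. z is the outward normal of the face, x runs up the slope along its 70 mm side, y along its 50 mm side. It moves with the face when pressed.
- face (a joint): how far the sprung face is pressed in, along its own inward normal, m: 0 free, 0.010 bottomed on its stop. The spring takes about 1 N to start and 1 N more per mm.
- motor: bystander, leave alone: loose drone motor, a dark metal drum 28 mm across and 31 mm high with its shaft; origin under its centre
- battery: bystander, leave alone: small black and grey battery brick, 58 x 26 x 28 mm with a connector at one end; origin under its centre
- frame: bystander, leave alone: bare four-armed drone frame lying on the bench, about 220 mm across, 33 mm high; origin under its centre
- driver: bystander, leave alone: screwdriver lying on the bench, 170 mm long
- tray: bystander, leave alone: open parts tray with two compartments, 100 x 140 x 35 mm; origin under its centre
- tape: bystander, leave alone: tape roll lying flat, 90 mm across, 24 mm high; origin under its centre
- charger: bystander, leave alone: charger box 100 x 130 x 50 mm; origin under its centre
Not all that is in view belongs to the job. Leave any purple or turquoise look-alike of the stage alone.

How it is judged (in metres and radians):
On the way:
1. the sensor unit sits squarely on the level block, edges matching, at rest (horizontal distance between unit and block below 0.004 m and angle between the x axis of unit and the x axis of block, either way round below 0.08 rad and angle between unit's own z axis and vertical below 0.04 rad and z of unit in the frame of block between 0.028 and 0.032 m and contact force between unit and block above 0.3 N and linear speed of unit below 0.02 m/s), for 0.5 s.
At the end, for the whole second after the job is handed in: After 0.5 s at rest on the block (4 mm, 4.5 deg), the unit, in the fingers (over 2 N), is still and flush on the sprung face: within 2 deg and 2 mm of its surface, centred to 5 mm, long sides within 4.5 deg, pushing it with over 1.5 N and pressed in 1.5 to 9 mm (angle between the z axis of unit and the z axis of face_top, either way round below 0.035 rad and angle between the x axis of unit and the x axis of face_top, either way round below 0.08 rad and x of unit in the frame of face_top between -0.005 and 0.005 m and y of unit in the frame of face_top between -0.005 and 0.005 m and z of unit in the frame of face_top between -0.002 and 0.002 m and value of joint face between 0.0015 and 0.009 m and contact force between unit and stage above 1.5 N and contact force between the fingers and unit above 2 N and linear speed of unit below 0.02 m/s); the arm keeps its last pose, push and grip.
It fails at once if a bystander is shifted more than 20 mm (distance of any of motor, battery, frame, driver, tray, tape, charger from where it was at the start of the episode above 0.02 m).
It also fails if it takes over 54 s, if anything falls off the work surface, if the arm or the gripper's body presses on something with over 40 N, if the wrist force passes 120 N, or if a joint passes its speed limit or range.

ROBOT

A 6-joint arm with a two-finger parallel gripper is mounted at the origin on the work surface. World frame = base frame: x ahead of the robot, y to its left, z up, the work surface at z = 0. Lengths are in m, angles in degrees, forces in N, time in s.
With the tool pointing down it reaches from about 0.375 to 0.75 m from the base axis. Payload 9 kg.
Tool frame: the origin (TCP) lies where the fingers leave the gripper's body, on its centre line; the fingertips stand 73 mm ahead of it and the grasp point (between the pads) lies 54 mm ahead of it (robot.tip_reach is the distance from the TCP to the fingertips, in m); z points along the fingers, y is the direction in which the jaws open and shut (so a half turn about z gives the same grasp; the last joint's range is limited). The gripper opens to 85 mm and grips with 20 to 120 N. Pads are 22 mm wide; open, the fingers measure 114 mm over their backs; the gripper's body (76 mm by 85 mm) begins 54 mm behind the grasp point. The pads swing forward as they close: fully open they stand 13 mm farther back than shut.
Start: joints at [51.469, 5.964, 5.575, 89.605, 0, 77.527], TCP at [0.264, 0.539, 0.304] pointing down, gripper open.
Joint ranges: [-171.21, 171.21], [-48.23, 106.86], [-62.78, 66.21], [-105.2, 120.99], [-86.42, 89.51], [-180, 180]. Speed limits (degrees/s): [127.2, 127.2, 147.25, 180, 180, 180].

INTERFACE

Orientations are given as [roll, pitch, yaw] about the fixed x, y, z axes, in that order (R = Rz(yaw) Ry(pitch) Rx(roll)).
In Python, from plant import robot gives the robot as it stands. Calls block until the motion is done:
- robot.move_pose(position, orientation): joint-space move of the TCP to a pose.
- robot.line_to(position, vel=0.15, rotation=None, guard=None): straight line of the TCP; rotation=None keeps the orientation; vel is the mean speed in m/s. With guard (N) it stops when the force on the tool has changed by that much, and returns True; else False.
- robot.goto_joints(angles): joint-space move.
- robot.set_gripper(opening): finger opening in m; the grip force is fixed at half the most; returns when the fingers have stopped.
- robot.pause(seconds).
- robot.ik(position, orientation): joint angles nearest the present ones, or None.
- robot.observe(): the state.
- robot.grab_frame(name): name is "side" or "top"; returns the picture (480x640x3 uint8, blue, green, red); there is no depth.
- robot.get_calibration(name): a dict with "vertical_fov" (degrees; the focal length in pixels is half the picture's height over the tangent of half this angle, whatever the lens; pixels are square), "cx", "cy" (the principal point, pixels), "k1" (the pictures are not rectified: a ray, as slopes to the right and down, at radius r is drawn at 1 + k1 r^2 times it, then the intrinsics apply), "rvec" (rotation vector, rad) and "tvec" (3), from world to camera coordinates, as OpenCV has them. Camera axes: x right, y down, z forward; pixel columns grow to the right and rows downward; lengths in m; the calibration is good to about 2 mm. A picture is of the moment at which its call begins. get_calibration takes no time and is no camera call.
A pose or a line that the arm cannot do raises robot.IKError and nothing moves.
- robot.job_done(): hands the job in, once; it reports no verdict.
The state is a dict: "time": time; "q": joint angles; "qvel": joint speeds; "joint_torque": joint torques, N m; "tool_pos": TCP position; "tcp_rot": TCP orientation; "ft_force": force on the tool from outside, world axes, zero at the start; "torque": the same for the moment, N m; "gripper_width": finger opening in m.
Only numpy, scipy, OpenCV 4.12 (cv2) and the standard library are available. Lean on these libraries where they do the work, as an engineer would, in place of code of your own. Each camera call takes 0.05 s, during which the arm holds its last target. There are 200 camera calls.

## Working session

There is one attempt and no reset: what is moved stays moved. The work goes in short steps, each a Python script; the robot and the scene stay as the last script left them, time stands still between calls to the robot, and variables do not carry over. Pictures are saved under pics/ and viewed, about 8 in all and at most 12, crops included, and the job is handed in when it is done.

```bash
ls; mkdir -p pics
python3 - <<'E'
from plant import robot
import cv2
for n in("top","side"):
    f=robot.grab_frame(n); cv2.imwrite(f"pics/{n}0.png",f); print(n,robot.get_calibration(n))
s=robot.observe(); print(s)
E
```

```text
pics
top {'vertical_fov': 54.51244244240655, 'cx': 316.6054231579104, 'cy': 240.85095583539956, 'k1': -0.11404052433663246, 'rvec': array([ 2.11720856, -2.16018418,  0.22683768]), 'tvec': array([-0.01221351,  0.58848705,  1.05139295])}
side {'vertical_fov': 57.73636981469235, 'cx': 315.8038708388829, 'cy': 241.2829982951464, 'k1': -0.0034997739192364685, 'rvec': array([ 2.10976432, -0.55468386,  0.29135585]), 'tvec': array([-0.51934591,  0.2294703 ,  0.84851938])}
{'time': 0.1, 'q': array([5.14679428e+01, 5.99377350e+00, 5.53222409e+00, 8.96043750e+01,
       9.90845930e-04, 7.75255194e+01]), 'qvel': array([ 0.00528904,  0.0114241 ,  0.05722799,  0.11776866, -0.06876141,
       -0.03619441]), 'joint_torque': array([ 5.40079898e-03, -5.58207715e+01,  5.04720497e+01,  1.30334299e-02,
       -2.78928237e-04, -5.72736576e-05]), 'tool_pos': array([0.26343131, 0.53884645, 0.30322139]), 'tcp_rot': array([-1.79935846e+02, -1.52074482e-02,  1.53942414e+02]), 'ft_force': array([ 0.58764834, -0.23912107,  0.07990634]), 'torque': array([-0.00661033, -0.017517  ,  0.01113461]), 'gripper_width': 0.08540934855561465}
```

View pics/top0.png

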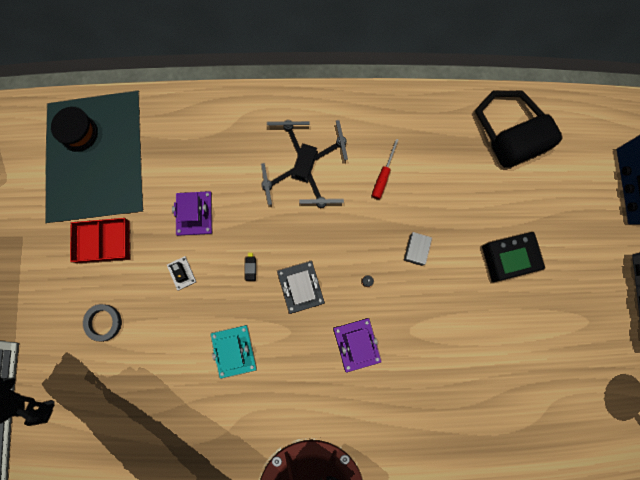

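View pics/side0.png

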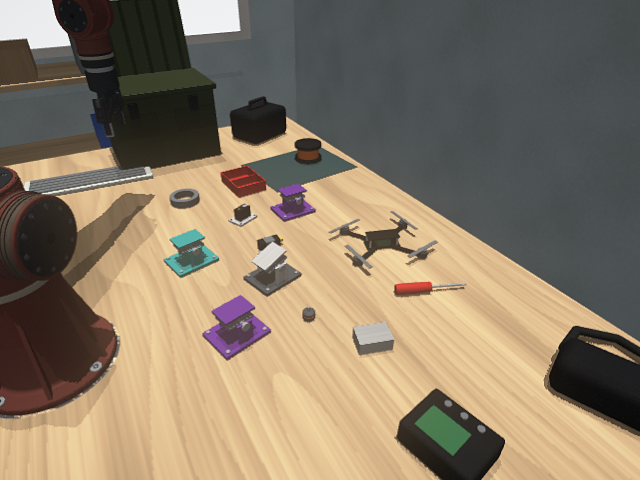

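The top view shows the unit at (181,273), the block at (418,249) and the grey stage at (301,287). In the side view they are at (243,213), (373,338) and (272,268). Next I'll zoom in on all three in both views.

```bash
cat > h.py <<'E'
import numpy as np, cv2
from plant import robot
def cal(n):
    c=robot.get_calibration(n); f=240/np.tan(np.radians(c["vertical_fov"]/2))
    R=cv2.Rodrigues(c["rvec"])[0]; return c,f,R,np.array(c["tvec"])
def ray(n,uv):
    c,f,R,t=cal(n); d=(np.atleast_2d(uv)-[c["cx"],c["cy"]])/f; p=d.copy()
    for _ in range(20): p=d/(1+c["k1"]*(p**2).sum(1,keepdims=True))
    return -R.T@t, np.c_[p,np.ones(len(p))]@R
def plane(n,uv,z):
    o,d=ray(n,uv); return o+d*((z-o[2])/d[:,2])[:,None]
def proj(n,P):
    c,f,R,t=cal(n); q=np.atleast_2d(P)@R.T+t; p=q[:,:2]/q[:,2:]
    p=p*(1+c["k1"]*(p**2).sum(1,keepdims=True)); return p*f+[c["cx"],c["cy"]]
def tri(a,b): # top px, side px -> point, miss
    o1,d1=ray("top",a);o2,d2=ray("side",b);d1,d2=d1[0],d2[0]
    s=np.linalg.lstsq(np.c_[d1,-d2],o2-o1,rcond=None)[0]
    p,q=o1+s[0]*d1,o2+s[1]*d2; return (p+q)/2,np.linalg.norm(p-q)
E
python3 - <<'E'
from h import *
C=[("top",181,273),("top",301,287),("top",418,249),("side",243,213),("side",272,268),("side",373,338)]
rows=[];I={n:cv2.imread(f"pics/{n}0.png") for n in("top","side")}
t=[]
for n,u,v in C:
    h=33
    t.append(cv2.resize(I[n][v-h:v+h,u-h:u+h],(264,264),interpolation=cv2.INTER_CUBIC))
cv2.imwrite("pics/c0.png",np.vstack([np.hstack(t[:3]),np.hstack(t[3:])]))
for n,u,v in C[:3]: print(plane(n,[u,v],0.02))
for n in I: print(-cal(n)[2].T@cal(n)[3])
E
```

```text
[[0.52100298 0.30524477 0.02      ]]
[[0.48226231 0.01497343 0.02      ]]
[[ 0.56956053 -0.2749154   0.02      ]]
[0.38789403 0.00991419 1.14075994]
[ 0.17209279 -0.7551699   0.66517999]
```

View pics/c0.png

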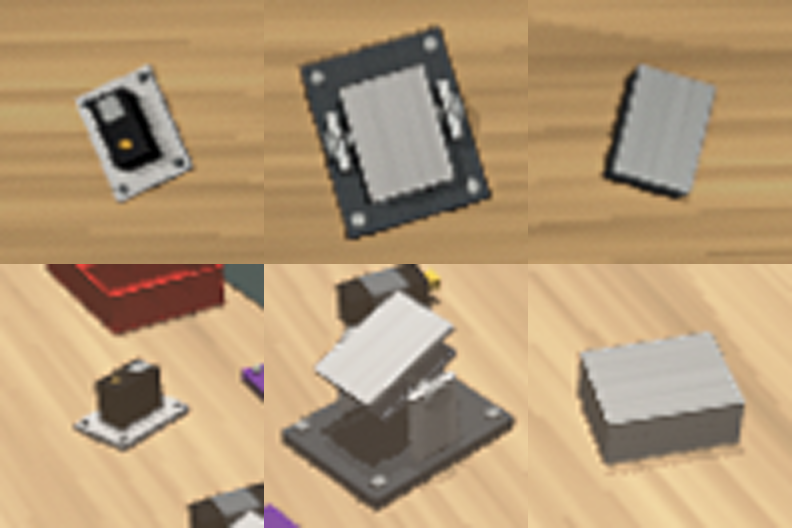

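The crops show clear plate corners. The unit's housing lies along the plate's long side, and the grey stage's face slopes up towards +x, away from the robot. I'll cast rays through the corners and compare the resulting sizes.

```bash
cat > m.py <<'E'
from h import *
px=lambda o,l: np.array(o)+(np.array(l)+.5)/4-.5
def rep(name,P): # corners: hi-left, hi-right, lo-right, lo-left
    a=P[0]+P[1]-P[2]-P[3]; a=a/np.linalg.norm(a)
    print(name,"c",P.mean(0).round(4),"yaw",np.degrees(np.arctan2(a[1],a[0])).round(2),"slope",np.degrees(np.arcsin(a[2])).round(2),
      "sides",[int(1e3*np.linalg.norm(P[i]-P[(i+1)%4])+.5) for i in range(4)],"z",P[:,2].round(4)); return P
if __name__=="__main__":
    ut=px((148,240),[(78,101),(151,65),(193,169),(122,201)])
    bt=px((385,216),[(112,65),(187,88),(158,196),(84,176)])
    bs=px((340,305),[(52,90),(182,68),(216,140),(80,160)])
    ft=px((268,254),[(76,90),(157,66),(191,178),(108,202)])
    fs=px((239,235),[(134,27),(191,63),(118,141),(51,106)])
    us=px((210,180),[(188,143),(123,185),(75,162)])
    rep("unit top",plane("top",ut,.006)); print("unit side",plane("side",us,.006).round(4).tolist(), plane("top",ut,.006).round(4).tolist())
    rep("block top",plane("top",bt,.03)); rep("block side",plane("side",bs[[0,1,2,3]],.03)); print(plane("side",bs,.03).round(3).tolist())
    T=[tri(a,b) for a,b in zip(ft,fs)]; rep("face",np.array([t[0] for t in T])); print([round(t[1]*1e3,1) for t in T])
    Tb=plane("top",px((268,254),[(303-264,67),(440-264,28),(491-264,196),(348-264,238)]),.01); rep("base",Tb)
E
python3 m.py
```

```text
unit top c [0.5225 0.3075 0.006 ] yaw 24.08 slope 0.0 sides [50, 70, 47, 68] z [0.006 0.006 0.006 0.006]
unit side [[0.5628, 0.2975, 0.006], [0.4996, 0.2663, 0.006], [0.4807, 0.3132, 0.006]] [[0.5433, 0.3441, 0.006], [0.565, 0.2992, 0.006], [0.5003, 0.2717, 0.006], [0.4814, 0.315, 0.006]]
block top c [ 0.5695 -0.2737  0.03  ] yaw -18.01 slope 0.0 sides [49, 70, 47, 72] z [0.03 0.03 0.03 0.03]
block side c [ 0.5699 -0.2768  0.03  ] yaw 72.58 slope 0.0 sides [69, 50, 69, 48] z [0.03 0.03 0.03 0.03]
[[0.544, -0.244, 0.03], [0.61, -0.263, 0.03], [0.595, -0.311, 0.03], [0.53, -0.289, 0.03]]
face c [0.479  0.0145 0.068 ] yaw 16.54 slope 20.0 sides [49, 67, 52, 69] z [0.081  0.0784 0.0567 0.0561]
[np.float64(0.3), np.float64(1.9), np.float64(8.1), np.float64(0.6)]
base c [0.4842 0.0162 0.01  ] yaw 14.81 slope 0.0 sides [87, 107, 90, 107] z [0.01 0.01 0.01 0.01]
```

Sizes match, and the face centre agrees with the base-and-pivot geometry. One face corner misses by 8 mm and slope matters most, so I'll refine the corners by fitting lines to the mask edges.

```bash
cat > r.py <<'E'
from m import *
from scipy.optimize import least_squares
def refine(img,Q,w=3.0):
    """subpixel edges: along each side of quad Q, find steepest colour step along the normal, fit lines, intersect"""
    g=img.astype(np.float32); Q=np.array(Q,float); L=[]
    for i in range(4):
        a,b=Q[i],Q[(i+1)%4]; d=(b-a)/np.linalg.norm(b-a); n=np.array([-d[1],d[0]]); s=np.arange(-w,w+.01,.1); pts=[]
        for t in np.linspace(.12,.88,40):
            p=a+t*(b-a)+s[:,None]*n
            c=cv2.remap(g,p[None,:,0].astype(np.float32),p[None,:,1].astype(np.float32),cv2.INTER_LINEAR)[0]
            e=np.abs(np.diff(cv2.GaussianBlur(c,(1,9),2),axis=0)).sum(1); k=(e>e.max()*.5)
            pts.append(a+t*(b-a)+n*np.average(s[:-1][k]+.05,weights=e[k]))
        pts=np.array(pts,np.float32)
        vx,vy,x,y=cv2.fitLine(pts,cv2.DIST_HUBER,0,.01,.01).ravel(); L.append((-vy,vx,-vy*x+vx*y))
    out=[np.linalg.solve([L[i-1][:2],L[i][:2]],[L[i-1][2],L[i][2]]) for i in range(4)]
    return np.array(out)
It,Is=cv2.imread("pics/top0.png"),cv2.imread("pics/side0.png")
def both(img,q):
    r=refine(img,q); print("shift",np.linalg.norm(r-q,axis=1).round(2)); return r
if __name__=="__main__":
    ut=both(It,px((148,240),[(78,101),(151,65),(193,169),(122,201)])); rep("unit",plane("top",ut,.006))
    bt=both(It,px((385,216),[(112,65),(187,88),(158,196),(84,176)])); rep("block",plane("top",bt,.03))
    bs=both(Is,px((340,305),[(182,68),(216,140),(80,160),(52,90)])[[3,0,1,2]][[1,2,3,0]]); P=plane("side",bs,.03); rep("block side",P[[0,1,2,3]])
    print(P.round(4).tolist())
    ft=both(It,px((268,254),[(76,90),(157,66),(191,178),(108,202)]))
    fs=both(Is,px((239,235),[(134,27),(191,63),(118,141),(51,106)]))
    T=[tri(a,b) for a,b in zip(ft,fs)]; rep("face",np.array([t[0] for t in T])); print([round(t[1]*1e3,1) for t in T])
    be=both(It,px((268,254),[(39,67),(176,28),(227,196),(84,238)])); rep("base",plane("top",be,.01))
    def corners(v):
        x,y,ps,th=v; c,s=np.cos(ps),np.sin(ps)
        X=np.array([c*np.cos(th),s*np.cos(th),np.sin(th)]);Y=np.array([-s,c,0]);N=np.cross(X,Y)
        o=np.array([x,y,.05])+.022*N
        return np.array([o+.035*a*X+.025*b*Y for a,b in((1,1),(1,-1),(-1,-1),(-1,1))]),o
    for nm,w in(("both",(1,1)),("top",(1,0)),("side",(0,1))):
        f=lambda v:np.r_[w[0]*(proj("top",corners(v)[0])-ft).ravel(),w[1]*(proj("side",corners(v)[0])-fs).ravel()]
        r=least_squares(f,[.484,.016,.27,.37],loss="soft_l1",x_scale=[.01,.01,.1,.1])
        print(nm,"pivot",r.x[:2].round(4),"yaw,th",np.degrees(r.x[2:]).round(2),"face_top",corners(r.x)[1].round(4),"res px",r.fun.round(1))
E
python3 r.py
```

```text
shift [2.29 1.8  1.48 1.2 ]
unit c [0.5225 0.3064 0.006 ] yaw 23.8 slope 0.0 sides [42, 63, 44, 65] z [0.006 0.006 0.006 0.006]
shift [0.87 0.67 0.89 0.86]
block c [ 0.5701 -0.2733  0.03  ] yaw -17.18 slope 0.0 sides [50, 72, 51, 72] z [0.03 0.03 0.03 0.03]
shift [0.07 0.59 0.41 1.51]
block side c [ 0.57  -0.276  0.03 ] yaw -17.95 slope 0.0 sides [50, 69, 50, 72] z [0.03 0.03 0.03 0.03]
[[0.6105, -0.2631, 0.03], [0.5964, -0.3106, 0.03], [0.5308, -0.2895, 0.03], [0.5424, -0.2409, 0.03]]
shift [1.54 2.1  0.33 0.07]
shift [0.52 0.93 3.31 0.99]
face c [0.4778 0.0151 0.0695] yaw 15.08 slope 20.24 sides [55, 70, 50, 71] z [0.08   0.0832 0.0572 0.0575]
[np.float64(1.0), np.float64(2.7), np.float64(1.0), np.float64(1.3)]
shift [1.22 0.74 0.63 0.91]
base c [0.484  0.0168 0.01  ] yaw 15.4 slope 0.0 sides [89, 110, 90, 111] z [0.01 0.01 0.01 0.01]
both pivot [0.485  0.0166] yaw,th [15.37 20.44] face_top [0.4776 0.0146 0.0706] res px [ 1.4 -0.1 -1.2  0.7  0.4 -0.   0.1  0.1  0.1 -0.3  0.  -0.5 -0.3 -0.1
  0.5 -0.3]
top pivot [0.4851 0.0171] yaw,th [15.34 19.6 ] face_top [0.4779 0.0151 0.0707] res px [ 1.1 -0.4 -1.5  0.5  0.2 -0.1 -0.1  0.   0.  -0.   0.  -0.  -0.  -0.
  0.  -0. ]
side pivot [0.4838 0.0154] yaw,th [16.36 19.11] face_top [0.4769 0.0134 0.0708] res px [ 0.   0.  -0.   0.   0.   0.   0.   0.  -0.2  0.2  0.1 -0.1 -0.2  0.
  0.3 -0. ]
```

Estimates agree:

| Thing | Position | Angles |
|---|---|---|
| Unit | about (0.522, 0.306) | yaw 24 |
| Block | about (0.570, -0.2745) | yaw -17.5 |
| Face | about (0.4775, 0.0142, 0.0707) | yaw 15.4, slope about 20 |

Next: check reach, then grasp.

```bash
cat >> h.py <<'E'
from scipy.spatial.transform import Rotation as Ro
G=.082   # TCP above unit underside while held
def tool(p,yaw,slope=0,flip=0):
    """TCP pose for unit underside centre p, x axis at yaw climbing at slope"""
    R=Ro.from_euler("xyz",[180,-slope,yaw],degrees=True)*Ro.from_euler("z",flip,degrees=True)
    return np.array(p)-R.as_matrix()[:,2]*G, R.as_euler("xyz",degrees=True)
E
python3 - <<'E'
from h import *
for fl in(0,180):
    for p,y,s in(([.522,.306,.1],24,0),([.522,.306,0],24,0),([.57,-.2745,.03],-17.5,0),([.57,-.2745,.1],-17.5,0),([.4775,.0142,.11],15.4,20),([.4775,.0142,.066],15.4,20)):
        q=robot.ik(*tool(p,y,s,fl)); print(fl,p,None if q is None else np.round(q))
E
```

```text
0 [0.522, 0.306, 0.1] [ 18.   8.  -5.  77.   0. 174.]
0 [0.522, 0.306, 0] [ 18.  12. -12.  67.   0. 174.]
0 [0.57, -0.2745, 0.03] [-38.  15.  -5.  70.   0. 160.]
0 [0.57, -0.2745, 0.1] [-38.  12.  -0.  78.   0. 160.]
0 [0.4775, 0.0142, 0.11] [-22. -45. -50.  70.  12. 144.]
0 [0.4775, 0.0142, 0.066] [-22. -45. -54.  65.  12. 144.]
180 [0.522, 0.306, 0.1] [18.  8. -5. 77. -0. -6.]
180 [0.522, 0.306, 0] [ 18.  12. -12.  67.  -0.  -6.]
180 [0.57, -0.2745, 0.03] [-38.  15.  -5.  70.   0. -20.]
180 [0.57, -0.2745, 0.1] [-38.  12.  -0.  78.   0. -20.]
180 [0.4775, 0.0142, 0.11] [-22. -45. -50.  70.  12. -36.]
180 [0.4775, 0.0142, 0.066] [-22. -45. -54.  65.  12. -36.]
```

Run:
```python
from h import *
U=np.array([.522,.306,0]); t=lambda z:tool(U+[0,0,z],24,0,180)
robot.move_pose(*t(.08)); f0=robot.observe()["ft_force"]
hit=robot.line_to(t(.001)[0],vel=.12,guard=8); s=robot.observe(); print(hit,s["tool_pos"],s["time"],s["ft_force"]-f0)
robot.set_gripper(0.0); s=robot.observe(); print("w",s["gripper_width"],s["tool_pos"],s["ft_force"]-f0)
robot.line_to(t(.1)[0],vel=.2); s=robot.observe(); print("lift",s["gripper_width"],s["ft_force"]-f0,s["time"])
T,_=tool([.57,-.2745,.10],-17.5,0,180); robot.move_pose(*tool([.57,-.2745,.10],-17.5,0,180))
s=robot.observe(); print(s["tool_pos"]-T,s["tcp_rot"],s["gripper_width"],s["ft_force"]-f0,s["time"])
robot.line_to(tool([.57,-.2745,.038],-17.5,0,180)[0],vel=.15)
for n in("top","side"): cv2.imwrite(f"pics/{n}1.png",robot.grab_frame(n))
a=cv2.imread("pics/top1.png")[205:295,370:470];b=cv2.imread("pics/side1.png")[270:370,320:430]
cv2.imwrite("pics/c1.png",np.hstack([cv2.resize(x,(400,400),interpolation=cv2.INTER_CUBIC) for x in(a[:90,:90],b[:100,:100])]))
print(robot.observe()["time"])
```

```text
False [0.52240875 0.30626499 0.08380588] 2.3083 [-0.82310598 -0.58581167 -0.7065255 ]
w 0.02278525257263899 [0.52228645 0.30609405 0.0834606 ] [-1.12314782 -0.55537409  2.76661798]
lift 0.022908958019965807 [-1.63811607 -0.38145042 -3.64764531] 3.5417
[ 3.91800005e-04  9.79198256e-04 -1.17277000e-05] [ 1.79986498e+02 -2.70968454e-04  1.62585046e+02] 0.02325994894661847 [-0.62950094 -0.15124481 -2.11697371] 5.6333
6.3
```

View pics/c1.png

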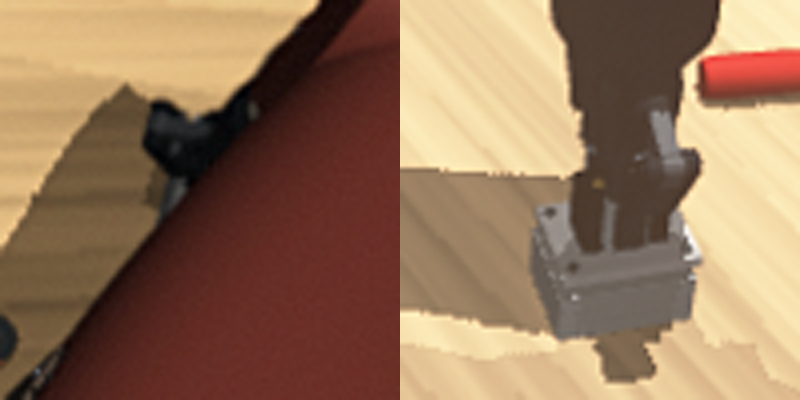

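The top view is hidden by the arm. The side view shows the unit hovering just above the block, roughly edge to edge. I'll set it down, release, back off and check both views.

```bash
sed -i 's/^G=.082 .*/G=.0835/' h.py
python3 - <<'E'
from h import *
B=lambda z:tool([.57,-.2745,z],-17.5,0,180)
f0=robot.observe()["ft_force"]
hit=robot.line_to(B(.027)[0],vel=.02,guard=3); s=robot.observe(); print(hit,s["tool_pos"],s["ft_force"]-f0,s["time"])
robot.pause(.3); robot.set_gripper(.05); robot.line_to(s["tool_pos"]+[0,0,.1],vel=.2)
q=robot.observe()["q"]; q[0]+=50; robot.goto_joints(q)
for n in("top","side"): cv2.imwrite(f"pics/{n}2.png",robot.grab_frame(n))
a=cv2.imread("pics/top2.png")[216:282,385:451];b=cv2.imread("pics/side2.png")[290:370,335:415]
cv2.imwrite("pics/c2.png",np.hstack([cv2.resize(x,(400,400),interpolation=cv2.INTER_CUBIC) for x in(a,b)]))
print(robot.observe()["time"])
E
```

```text
True [ 0.57040764 -0.27484659  0.11348889] [-0.10070837 -0.91045346  4.0740358 ] 6.7
10.0667
```

View pics/c2.png

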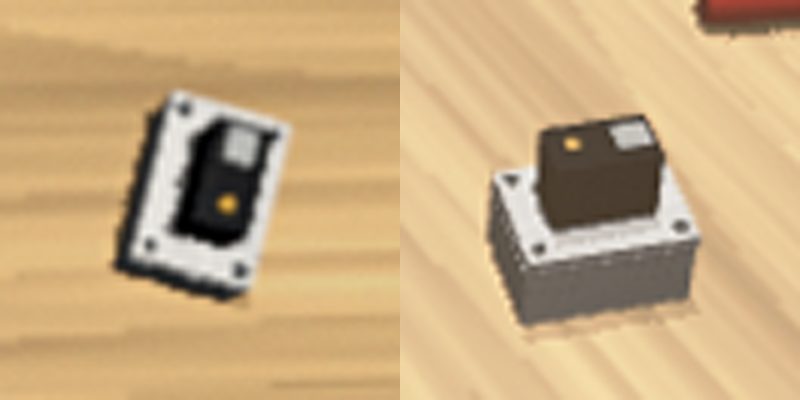

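The unit sits on the block with its edges continuous in both views. I'll measure it against the block's corners as seen by the same cameras.

Run:
```python
from r import *
pq=lambda o,l,k: np.array(o)+(np.array(l)+.5)/k-.5
I2t,I2s=cv2.imread("pics/top2.png"),cv2.imread("pics/side2.png")
t=pq((385,216),[(173,90),(292,127),(249,288),(128,256)],400/66)
s=pq((335,290),[(270,165),(300,237),(125,265),(90,172)],5)
for nm,q in(("hand",t),("ref",refine(I2t,t,1.5))): rep("unit on block top "+nm,plane("top",q,.036))
for nm,q in(("hand",s),("ref",refine(I2s,s,1.5))): rep("unit side "+nm,plane("side",q,.036))
bt=px((385,216),[(112,65),(187,88),(158,196),(84,176)]);bs=px((340,305),[(182,68),(216,140),(80,160),(52,90)])
for n,I,q in(("top",It,bt),("side",Is,bs)): rep("block "+n,plane(n,refine(I,q,1.5),.03))
```

```text
unit on block top hand c [ 0.5721 -0.2745  0.036 ] yaw -18.49 slope 0.0 sides [51, 69, 50, 71] z [0.036 0.036 0.036 0.036]
unit on block top ref c [ 0.5716 -0.2745  0.036 ] yaw -17.95 slope 0.0 sides [51, 67, 50, 73] z [0.036 0.036 0.036 0.036]
unit side hand c [ 0.5706 -0.2787  0.036 ] yaw -22.16 slope 0.0 sides [40, 71, 51, 73] z [0.036 0.036 0.036 0.036]
unit side ref c [ 0.5711 -0.2785  0.036 ] yaw -19.29 slope 0.0 sides [43, 69, 48, 71] z [0.036 0.036 0.036 0.036]
block top c [ 0.5702 -0.274   0.03  ] yaw -17.36 slope 0.0 sides [49, 70, 49, 73] z [0.03 0.03 0.03 0.03]
block side c [ 0.5703 -0.2762  0.03  ] yaw -17.91 slope 0.0 sides [50, 70, 50, 70] z [0.03 0.03 0.03 0.03]
```

The unit is about 1.5 mm and 1° off the block, inside tolerance, and it has rested there released for more than a second. I'll regrasp it, nudge it 1 mm nearer true as a hedge, hold, then go to the hover pose at the stage.

Run:
```python
from h import *
B=lambda dx,dy,z:tool([.5705+dx,-.2745+dy,z],-18,0,180)
robot.move_pose(*B(0,0,.09)); robot.line_to(B(0,0,.030)[0],vel=.15)
robot.set_gripper(0); s=robot.observe(); print("grip",s["gripper_width"],s["tool_pos"],s["time"])
robot.line_to(B(0,0,.0325)[0],vel=.03)
robot.line_to(B(-.001,.001,.0325)[0],vel=.03,rotation=B(0,0,0)[1]+[0,0,.5])
print(robot.line_to(B(-.001,.001,.028)[0],vel=.015,guard=3)); robot.pause(1.0)
s=robot.observe(); print(s["tool_pos"],s["ft_force"],s["qvel"].max(),s["time"]); 
cv2.imwrite("pics/side3.png",robot.grab_frame("side"))
robot.line_to(B(-.001,.001,.11)[0],vel=.2)
th,ps=20,15.4; R=Ro.from_euler("xyz",[180,-th,ps],degrees=True).as_matrix(); N=-R[:,2]
F=np.array([.4767,.0155,.0707])
robot.move_pose(*tool(F+.06*N,ps,th,180)); robot.line_to(tool(F+.015*N,ps,th,180)[0],vel=.1); robot.pause(.3)
s=robot.observe(); print(s["tool_pos"]-tool(F+.015*N,ps,th,180)[0],s["tcp_rot"],s["gripper_width"],s["ft_force"],s["torque"],s["time"])
for n in("top","side"): cv2.imwrite(f"pics/{n}4.png",robot.grab_frame(n))
a=cv2.imread("pics/side3.png")[290:370,335:415];b=cv2.imread("pics/side4.png")[220:300,230:310]
cv2.imwrite("pics/c4.png",np.hstack([cv2.resize(x,(400,400),interpolation=cv2.INTER_CUBIC) for x in(a,b)]))
```

```text
grip 0.02313787680676522 [ 0.57130198 -0.27508778  0.11524389] 12.9
True
[ 0.56947805 -0.2734904   0.11526635] [-0.78692083  0.70705357  5.11170471] 0.05122811935519844 14.6083Traceback (most recent call last):
  File "<stdin>", line 13, in <module>
plant.IKError: the arm cannot take that pose within its joint ranges
```

```bash
sed -i 's/^G=.0835/G=.0852/' h.py
python3 - <<'E'
from h import *
th,ps=20,15.4; R=Ro.from_euler("xyz",[180,-th,ps],degrees=True).as_matrix(); N=-R[:,2]; X=R[:,0]
F=np.array([.4767,.0155,.0707])
for th in (18,20,22):
  for nm,d in(("0",0*N),("N10",.01*N),("N15",.015*N),("N30",.03*N),("z30",np.array([0,0,.03])),("z50",np.array([0,0,.05])),("z90",np.array([0,0,.09])),("fwd",np.array([.03,0,.05]))):
    q=robot.ik(*tool(F+d,ps,th,180)); print(th,nm,None if q is None else np.round(q,1))
E
```

```text
18 0 [-21.4 -42.  -51.   66.4  10.7 -35.4]
18 N10 [-21.7 -43.  -50.6  67.8  10.7 -35.7]
18 N15 [-21.8 -43.4 -50.4  68.5  10.8 -35.9]
18 N30 [-22.4 -44.7 -49.7  70.6  10.9 -36.4]
18 z30 [-21.4 -42.3 -48.1  69.6  10.7 -35.4]
18 z50 [-21.4 -42.3 -46.   71.7  10.7 -35.4]
18 z90 [-21.4 -41.9 -41.6  75.7  10.7 -35.4]
18 fwd [-19.7 -35.5 -41.9  68.8  10.2 -33.8]
20 0 [-22.4 -45.5 -53.5  65.9  12.1 -36.1]
20 N10 [-22.7 -46.4 -53.1  67.4  12.2 -36.4]
20 N15 [-22.9 -46.9 -52.8  68.1  12.2 -36.6]
20 N30 [-23.4 -48.1 -52.   70.3  12.4 -37.1]
20 z30 [-22.4 -45.7 -50.5  69.1  12.1 -36.1]
20 z50 [-22.4 -45.6 -48.4  71.2  12.1 -36.1]
20 z90 [-22.4 -45.  -43.9  75.1  12.1 -36.1]
20 fwd [-20.6 -38.6 -44.2  67.9  11.6 -34.4]
22 0 None
22 N10 None
22 N15 None
22 N30 None
22 z30 None
22 z50 None
22 z90 [-23.4 -48.2 -46.2  74.5  13.6 -36.7]
22 fwd [-21.6 -41.6 -46.6  67.1  13.  -34.9]
```

Run:
```python
from h import *
s=robot.observe(); print(s["tool_pos"],s["gripper_width"],s["time"])
th,ps=20,15.4; R=Ro.from_euler("xyz",[180,-th,ps],degrees=True).as_matrix(); N=-R[:,2]
F=np.array([.4767,.0155,.0707]); P=lambda d:tool(F+d,ps,th,180)
robot.move_pose(*P(np.array([0,0,.08]))); robot.line_to(P(.012*N)[0],vel=.12); robot.pause(.3)
s=robot.observe(); print(s["tool_pos"]-P(.012*N)[0],s["tcp_rot"],s["q"].round(1),s["gripper_width"],s["ft_force"],s["torque"],s["time"])
for n in("top","side"): cv2.imwrite(f"pics/{n}4.png",robot.grab_frame(n))
a=cv2.imread("pics/side3.png")[290:370,335:415];b=cv2.imread("pics/side4.png")[220:300,230:310]
cv2.imwrite("pics/c4.png",np.hstack([cv2.resize(x,(400,400),interpolation=cv2.INTER_CUBIC) for x in(a,b)]))
```

```text
[ 0.56930295 -0.27340056  0.19246082] 0.023180869471552845 15.2083
[ 2.86087539e-04 -9.08555109e-05  6.39593574e-04] [-179.96754465   20.04206032 -164.58426298] [-22.8 -46.6 -52.9  67.7  12.2 -36.5] 0.02283908905455339 [-0.04206755  0.02420897 -1.32299118] [-0.13939461  0.44699036  0.05133259] 17.5083
```

View pics/c4.png

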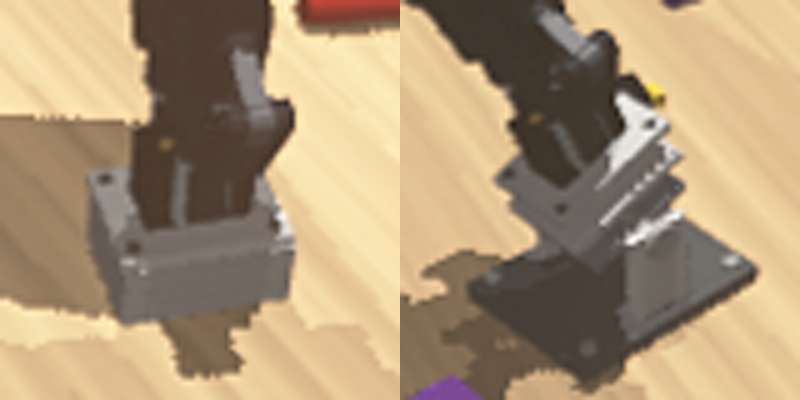

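Left: the unit is square on the block. Right: it is parallel to the stage face and centred over it, about a centimetre away. Next I'll press along the normal while watching force and moment.

```bash
cat >> h.py <<'E'
def probe(s0,s,R,depth_ref=None):
    dF=s["ft_force"]-s0["ft_force"]; dM=s["torque"]-s0["torque"]
    M0=dM-np.cross(R[:,2]*G,dF)   # about underside centre, if torque is about the TCP
    return "F(XYN)",(dF@np.c_[R[:,0],-R[:,1],-R[:,2]]).round(2),"M(XYN)@tcp",(dM@np.c_[R[:,0],-R[:,1],-R[:,2]]).round(3),"M@under",(M0@np.c_[R[:,0],-R[:,1],-R[:,2]]).round(3)
E
python3 - <<'E'
from h import *
th,ps=20,15.4; R=Ro.from_euler("xyz",[180,-th,ps],degrees=True).as_matrix(); N=-R[:,2]
F=np.array([.4767,.0155,.0707]); P=lambda d:tool(F+d*N,ps,th,180)
s0=robot.observe()
print(robot.line_to(P(-.008)[0],vel=.02,guard=2.0)); 
def show(tag):
    s=robot.observe(); d=(s["tool_pos"]-P(0)[0])@N; print(tag,"d",round(d*1e3,2),*probe(s0,s,R),"t",round(s["time"],2),s["gripper_width"].round(4)); return d
robot.pause(.2); d=show("touch")
for k in(.001,.002,.003):
    robot.line_to(P(d-k)[0],vel=.02); robot.pause(.25); show(k)
cv2.imwrite("pics/side5.png",robot.grab_frame("side"))
E
```

```text
TrueTraceback (most recent call last):
  File "<stdin>", line 8, in <module>
  File "<stdin>", line 7, in show
AttributeError: 'float' object has no attribute 'round'
```

Run:
```python
from h import *
th,ps=20,15.4; R=Ro.from_euler("xyz",[180,-th,ps],degrees=True).as_matrix(); N=-R[:,2]
F=np.array([.4767,.0155,.0707]); P=lambda d:tool(F+d*N,ps,th,180)
s0={"ft_force":np.array([-.042,.024,-1.323]),"torque":np.array([-.1394,.447,.0513])}
def show(tag):
    s=robot.observe(); d=(s["tool_pos"]-P(0)[0])@N; print(tag,"d",round(d*1e3,2),*probe(s0,s,R),"t",round(s["time"],2),round(s["gripper_width"],4)); return d
d=show("touch")
for k in(.001,.002,.003):
    robot.line_to(P(d-k)[0],vel=.02); robot.pause(.25); show(k)
cv2.imwrite("pics/side5.png",robot.grab_frame("side"))
```

```text
touch d -2.83 F(XYN) [ 1.75 -0.41  2.63] M(XYN)@tcp [-0.111 -0.314 -0.025] M@under [-0.076 -0.165 -0.025] t 18.52 0.023
0.001 d -3.89 F(XYN) [-1.   -0.23  4.28] M(XYN)@tcp [-0.051  0.266 -0.106] M@under [-0.032  0.181 -0.106] t 19.02 0.023
0.002 d -4.86 F(XYN) [-1.7  -0.33  4.97] M(XYN)@tcp [-0.046  0.523 -0.018] M@under [-0.018  0.378 -0.018] t 19.52 0.0229
0.003 d -5.84 F(XYN) [-2.26 -0.35  5.84] M(XYN)@tcp [ 0.022  0.661 -0.014] M@under [ 0.051  0.469 -0.014] t 20.02 0.0233
```

Contact started near d ≈ -1 mm, and the face is now in about 4.8 mm (5.8 N). The moment seems to be referred to a point further back, so I'll check flushness with a small slope sweep about the underside centre.

Run:
```python
from h import *
ps=15.4; R=Ro.from_euler("xyz",[180,-20,ps],degrees=True).as_matrix(); N=-R[:,2]
F=np.array([.4767,.0155,.0707])-.0055*N
C=np.c_[R[:,0],-R[:,1],-R[:,2]]
for th in(20,19,18,17,18,19,20,20.7):
    p,o=tool(F,ps,th,180)
    try: robot.line_to(p,vel=.03,rotation=o)
    except robot.IKError: print(th,"ik"); continue
    robot.pause(.25); S=[]
    for _ in range(4): S.append(robot.observe()); robot.pause(.03)
    f=np.mean([s["ft_force"] for s in S],0)-[-.042,.024,-1.323]; m=np.mean([s["torque"] for s in S],0)-[-.1394,.447,.0513]; s=S[-1]
    print(th,"F",(f@C).round(2),"M",(m@C).round(3),"poserr mm",((s["tool_pos"]-p)@C*1e3).round(2),"pitch",s["tcp_rot"][1].round(2),"t",round(s["time"],2))
```

```text
20 F [-3.27  0.51  5.55] M [ 0.071  0.866 -0.089] poserr mm [-0.13  0.07 -0.09] pitch 19.98 t 20.68
19 F [ 0.63 -1.07  5.14] M [-0.358 -0.29  -0.053] poserr mm [ 0.37 -0.2   0.24] pitch 19.06 t 21.31
18 F [ 1.49 -1.4   6.09] M [-0.252 -0.688 -0.07 ] poserr mm [ 0.2  -0.07  0.13] pitch 18.04 t 21.94
17 F [ 1.32 -1.2   6.47] M [-0.183 -0.612 -0.039] poserr mm [0.04 0.04 0.05] pitch 17.0 t 22.57
18 F [0.77 2.06 5.65] M [ 0.366 -0.376 -0.049] poserr mm [-0.13  0.19 -0.13] pitch 17.97 t 23.21
19 F [-0.35  0.86  5.31] M [ 0.323 -0.082 -0.036] poserr mm [-0.14  0.05 -0.09] pitch 18.97 t 23.84
20 F [0.18 0.58 5.46] M [ 0.14   0.117 -0.044] poserr mm [ 0.03 -0.07  0.01] pitch 19.99 t 24.48
20.7 F [-0.2  -0.16  6.26] M [ 0.086  0.154 -0.031] poserr mm [ 0.03 -0.03  0.02] pitch 20.69 t 25.11
```

The moment changes sign between 19° and 20°, and the normal force is lowest there too, so flush is about 19.5°. I'll settle there and look.

Run:
```python
from h import *
ps=15.4; R=Ro.from_euler("xyz",[180,-19.5,ps],degrees=True).as_matrix(); N=-R[:,2]; C=np.c_[R[:,0],-R[:,1],-R[:,2]]
F=np.array([.4767,.0155,.0707])-.0055*N
p,o=tool(F,ps,19.5,180); robot.line_to(p,vel=.03,rotation=o); robot.pause(.5)
s=robot.observe(); print("F",((s["ft_force"]-[-.042,.024,-1.323])@C).round(2),"M",((s["torque"]-[-.1394,.447,.0513])@C).round(3),s["tcp_rot"],s["gripper_width"],s["time"],((s["tool_pos"]-p)*1e3).round(2))
for n in("top","side"): cv2.imwrite(f"pics/{n}6.png",robot.grab_frame(n))
a=cv2.imread("pics/top6.png")[254:320,268:334];b=cv2.imread("pics/side6.png")[235:301,239:305]
cv2.imwrite("pics/c6.png",np.hstack([cv2.resize(x,(400,400),interpolation=cv2.INTER_CUBIC) for x in(a,b)]))
```

```text
F [-0.38 -2.7   5.27] M [-0.486 -0.127 -0.041] [-179.98208915   19.52115068 -164.59907022] 0.022836643838847395 25.8917 [ 0.1  -0.09  0.12]
```

View pics/c6.png

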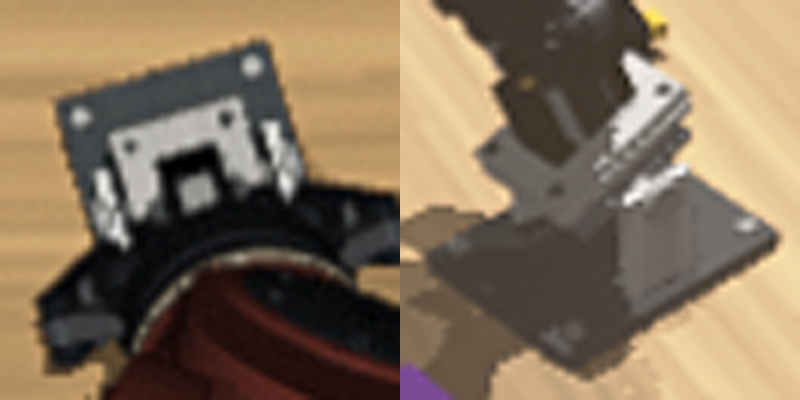

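The picture shows the plate lying flush over the face, with no wedge gap visible in the side view. As a last check, I'll compare its upper edge in the top view, corners near (286,275) and (308,270), with the face centre from the same camera.

Run:
```python
from h import *
R=Ro.from_euler("xyz",[180,-19.5,15.4],degrees=True).as_matrix(); X,Y,N=R[:,0],-R[:,1],-R[:,2]
f=np.array([.484,.0168,.05])+.022*N   # top camera: base centre + pivot geometry
print("face_top",f.round(4),"fit(top) .4779 .0151")
px=np.array([268,254])+(np.array([(109,130),(243,97)])+.5)/(400/66)-.5
o,d=ray("top",px); c=f+(.006-.0043)*N
P=o+d*(((c-o)@N)/(d@N))[:,None]; e=P.mean(0)-f; dv=P[1]-P[0]
print("centre off x,y mm",((e@X)-.035)*1e3,(e@Y)*1e3,"edge len",np.linalg.norm(dv)*1e3,"yaw err",np.degrees(np.arctan2(dv@X,-(dv@Y))))
```

```text
face_top [0.4769 0.0148 0.0707] fit(top) .4779 .0151
centre off x,y mm 2.4834433899688717 -0.05723017341074926 edge len 51.81105414836606 yaw err -2.6005178266712363
```

The edge sits about 1.5–2.5 mm up-slope and 1–2.6° short in yaw. That is in tolerance, but a cheap re-press can trim it and relieve the side load.

Run:
```python
from h import *
ps,th=16.4,19.5; R=Ro.from_euler("xyz",[180,-th,15.4],degrees=True).as_matrix(); X,N=R[:,0],-R[:,2]; C=np.c_[X,-R[:,1],N]
F0=np.array([.4767,.0155,.0707]); s=robot.observe()
robot.line_to(s["tool_pos"]+.009*N,vel=.05)
P=lambda d:tool(F0-.0012*X+d*N,ps,th,180)
robot.line_to(P(.003)[0],vel=.03,rotation=P(0)[1]); robot.pause(.4); s0=robot.observe()
robot.line_to(P(-.0055)[0],vel=.02); robot.pause(.6)
for _ in range(3):
    s=robot.observe(); print("F",((s["ft_force"]-s0["ft_force"])@C).round(2),"M",((s["torque"]-s0["torque"])@C).round(3),s["tcp_rot"].round(2),round(s["gripper_width"],4),round(s["time"],2),((s["tool_pos"]-P(-.0055)[0])@C*1e3).round(2),abs(s["qvel"]).max().round(3)); robot.pause(.15)
for n in("top","side"): cv2.imwrite(f"pics/{n}7.png",robot.grab_frame(n))
a=cv2.imread("pics/top7.png")[254:320,268:334];b=cv2.imread("pics/side7.png")[235:301,239:305]
cv2.imwrite("pics/c7.png",np.hstack([cv2.resize(x,(400,400),interpolation=cv2.INTER_CUBIC) for x in(a,b)]))
```

```text
F [ 1.96 -1.23  5.33] M [-0.179 -0.366  0.032] [-179.98   19.52 -163.59] 0.0229 28.15 [ 0.17 -0.1   0.12] 0.093
F [ 1.66 -1.19  4.77] M [-0.264 -0.401  0.051] [-179.99   19.52 -163.59] 0.0231 28.3 [ 0.13 -0.07  0.09] 0.052
F [ 1.6  -1.53  5.08] M [-0.288 -0.436  0.02 ] [-179.99   19.51 -163.6 ] 0.0231 28.45 [ 0.07 -0.05  0.04] 0.104
```

View pics/c7.png

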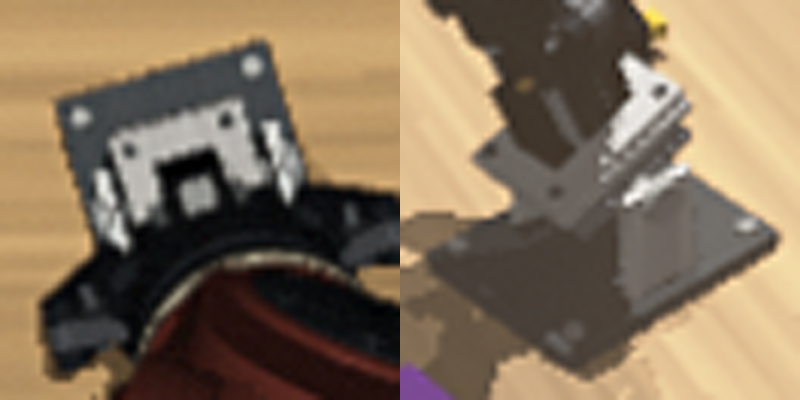

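Plate flush and centred in both views. The centre of pressure is within about 1 cm of the middle, force is about 5 N, and the face is in about 4 mm. Handing in.

```bash
python3 -c "
from plant import robot
print(robot.job_done()); s=robot.observe(); print(s['time'],s['gripper_width'],s['ft_force'])"
```

```text
the job is handed in; nothing more can be done
None
the job is handed in; nothing more can be done
```

I set the sensor unit on the level block, took it to the stage and handed in with it held in the gripper against the sprung face. The hand-in reports no verdict. The clock was at about 28.5 s of the 54 s allowed.

**On the block:** I released the unit there and checked it with both cameras. It was about 1.5 mm and 1° off, and it stayed untouched for more than a second. I then regripped it, moved it about 1 mm nearer true, and held it there for another second.

**On the stage:** The slope came out at 19.5°. The cameras gave 19.1–20.4°, and the contact moment changed sign between 19° and 20°.
- **Push:** about 5 N, which puts the face roughly 4 mm in.
- **Flushness:** the centre of pressure was within about 10 mm of the middle, using a lever arm I estimated from the force data.
- **Grip:** the fingers were closed on the housing at 23 mm, and the arm was still.

**Less certain:**
- **Camera disagreement:** the two cameras differ by 2–3 mm in y, so I used values between them.
- **Final trim:** before it, the top view put the unit 1.5–2.5 mm up-slope and up to 2.6° off in yaw. I moved it 1.2 mm and 1° to correct that, and checked the result only by eye and by force.
- **Side load:** about 2 N of sideways friction was left on the face.

My hover path above the stage was refused once because it was out of reach, so I approached from straight above instead. I never moved near the bystanders, but I did not check their positions at the end.

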